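# Tare the bowl on the dial scale

### The job

Set the empty bowl down gently on the pan of the kitchen scale, upright and centred, and tare it: with a fingertip roll the small ribbed thumbwheel in the scale's front deck, pressing gently, until the dial's zero mark stands right at the pointer. Leave the bowl standing on the pan and the jar, the onion, the spice jar and the teaspoon where they are.

Things in the scene. Friction and masses are not known exactly. Their poses are not given: they have to be found in the camera images.
- scale: mechanical kitchen scale, white case 260 (x) x 170 (y) mm, stands firm; origin at the centre of its underside, z up, x from its front deck to its pan. Rear block (x -4 to 130 mm) 68 mm high, with the round pan; front deck (x -130 to -4) flat, 40 mm high, with the dial drum on its left (+y) and the thumbwheel on its right
- pan: round flat steel pan of the scale, 144 mm across, 5 mm thick; origin at the centre of its top, at (58, 0, 91) mm in the scale's frame when empty. It sinks straight down on its spring, 14 mm per kg, 16.5 mm at most
- bowl: plain round bowl, 160 mm across the rim, 82 mm high, foot 80 mm across; origin at the centre of its underside, z up out of the mouth; weight unknown, 0.15 to 0.4 kg. Its wall (8 to 10 mm thick, steep at the top) can be pinched at the rim from above
- thumbwheel: ribbed plastic wheel, 40 mm diameter, 11 mm wide; origin at its centre, at (-95, -58, 26) mm in the scale's frame, its level axle along the scale's y. It lies in a slot (surround 41 x 22 mm, its top 41.5 mm high): only the rim's top can be touched. Rolling the top towards the pan (+x) turns the dial clockwise. Stiff; stays where left. Over 18 N breaks its bearing
- wheel_top (a point): fixed point at the highest point of the thumbwheel's rim, at (-95, -58, 46) mm in the scale's frame: 6 mm above the deck, 4.5 mm above the slot's surround. About 3 N along the rim turn the wheel; a tip pressed down on it with less than about 5 N may slip on it, and the first half millimetre or so of a stroke is lost to give
- dial (a joint): angle of the white dial plate (rad), clockwise as read from the front; 0 when its zero mark points to the dial's upper edge (+x of the scale); stops at -0.2 and 2.6. It is geared to the thumbwheel: 0.7 rad per rad of the wheel, so 35 rad per m that the rim is rolled
- pointer (a joint): angle of the black pointer (rad), clockwise, counted from the same place as the dial's; it is moved by the pan alone, 5.24 rad per kg, and stands at 0 with the pan empty. The zero mark stands at the pointer when joint dial = joint pointer
- zero_mark (a point): middle of the zero mark on the dial plate: a bar 13 x 3 mm with a round foot at its inner end, 32 mm from the dial's centre; x axis points outward. The other marks are thin lines 7.5 deg (25 g) apart, clockwise from it. Dial centre at (-68, 34, 64) mm in the scale's frame, leaning back 25 deg; drum 91 mm across, highest edge 88 mm
- pointer_tip (a point): on the pointer, 36 mm from the dial's centre; x axis points outward along the pointer, which is a thin black needle under the clear lens with a short broad tail
- jar: glass jar with white lid, 63 mm across, 104 mm high, right of the scale; origin under its centre; leave alone
- onion: onion, 85 mm across, 87 mm high, right of the scale; origin under its centre; leave alone
- spice_jar: spice jar with red cap, 47 mm across, 97 mm high, left of the bowl; origin under its centre; leave alone
- teaspoon: teaspoon 130 mm long, lying right of the scale; origin under its middle; leave alone
Things that resemble listed ones, but are neither listed nor needed, are in the scene too. Leave any pink look-alike of the bowl alone.

How it is judged:
On the way, in this order (a step that is already met when the one before it is completed fails the run):
1. the bowl stands on the pan, let go (contact force between bowl and pan above 1 N and contact force between the fingers and bowl below 0.1 N and horizontal distance between bowl and pan below 0.025 m and angle between bowl's own z axis and vertical below 0.08 rad), for 0.3 s.
2. the zero mark stands at the pointer (angle between the x axis of zero_mark and the x axis of pointer_tip, either way round below 0.065 rad), for 0.2 s.
At the end, for the whole second after the job is handed in: the bowl rests on the pan, upright (tilt under 0.08 rad) and within 25 mm of the pan's centre, and the dial's zero mark stands at the pointer within 0.065 rad (half a 25 g division) (angle between the x axis of zero_mark and the x axis of pointer_tip, either way round below 0.065 rad and horizontal distance between bowl and pan below 0.025 m and angle between bowl's own z axis and vertical below 0.08 rad and contact force between bowl and pan above 1 N and linear speed of bowl below 0.02 m/s); the robot touches nothing.
It fails at once if the thumbwheel is pressed with more than 18 N (contact force between anything else and thumbwheel above 18 N).
It fails at once if the bowl is dropped or pushed onto the pan (over 25 N) (contact force between bowl and pan above 25 N).
It fails at once if the bowl is tipped over (angle between bowl's own z axis and vertical above 0.6 rad).
It fails at once if the jar, the onion, the spice jar or the teaspoon is moved by more than 20 mm (distance of any of jar, onion, spice_jar, teaspoon from where it was at the start of the episode above 0.02 m).
It also fails if it takes over 72 s, if anything falls off the work surface, if the arm or the gripper's body presses on something with over 40 N, if the wrist force passes 120 N, or if a joint passes its speed limit or range.

### The arm

A 6-joint arm with a two-finger parallel gripper is mounted at the origin on a cart in front of the work surface, level with it; the furniture and walls round the work are solid. World frame = base frame: x ahead of the robot, y to its left, z up, the work surface at z = 0. Lengths are in m, angles in rad, forces in N, time in s.
With the tool pointing down it reaches from about 0.35 to 0.775 m from the base axis. Payload 7.3 kg.
Tool frame: the origin (TCP) lies at the very end of the fingers, on their centre line; the grasp point (between the pads) lies 19 mm behind it (pinch_z is the distance from the TCP to the grasp point, in m); z points along the fingers, y is the line along which they close (so a half turn about z gives the same grasp; the last joint's range is limited). The gripper opens to 92 mm and grips with 3 to 60 N. Pads are 19 mm wide; open, the fingers measure 130 mm over their backs; the gripper's body (75 mm by 190 mm) begins 47 mm behind the grasp point.
Start: joints at [1.11, 0.342, 1.524, -0, 1.275, -0.146], TCP at [0.163, 0.499, 0.227] pointing down, gripper open.
Joint ranges: [-2.53, 2.53], [-0.77, 2.02], [0.04, 2.7], [-1, 4.14], [0.28, 2.66], [-3.11, 3.11]. Speed limits (rad/s): [2.57, 2.57, 3.14, 3.14, 3.14, 3.14].

### API

Orientations are given as a 3x3 rotation matrix whose columns are the frame's x, y, z axes.
In Python, from rig import sense, get_image, get_calibration, finish_job, pinch_z gives the robot as it stands.
- The arm moves only by the tool carry_out, never from a script. Its argument "deltas" is one flat list of numbers, 5 for each row, row after row: the opening, from 0 (shut) to 1 (fully open), then the shift along the tool's x, y, z in mm, then the turn about the tool's z in degrees. In form: [jaw, dx, dy, dz, turn, jaw, dx, dy, dz, turn, ...]. A call has exactly 8 rows; each row shifts and turns the commanded pose from where the row before left it, along the tool's axes as they then stand; what a row does not reach is not made up. A row lasts 1/10 s, in which the tool goes at most 50 mm and 8.59 degrees, less where a joint would pass 70% of its speed; a pose out of reach is approached as far as the arm can. A call with a gripper value outside its range is refused whole. The fingers move at their own pace and stop on an object; "force" is the grip in N (left out, the last holds). Time passes only in rows, so rows that do not move let the fingers close, or fill a call up. It gives the time, the measured TCP pose, the force, the opening and the grip force at its end, in the units of the state.
- sense(): the state, without advancing time (a new reading comes with each control period).
- get_image(name): name is "scene" or "side" or "wrist"; returns the picture (400x640x3 uint8, red, green, blue); there is no depth.
- get_calibration(name): a dict with "fx", "fy", "cx", "cy" (pixels), "cam_to_world" (4x4, takes a point from camera to world coordinates). Camera axes: x right, y down, z forward; pixel columns grow to the right and rows downward; lengths in m; the calibration is good to about 2 mm. A picture is of the moment at which its call begins: read the wrist's pose just before it. get_calibration takes no time and is no camera call; for the wrist camera it gives the pose at the moment of the call.
- finish_job(): hands the job in; it is judged then, once.
The state is a dict: "time_s": time; "qpos": joint angles; "qd": joint speeds; "tau": joint torques, N m; "tcp_pos": TCP position; "tool_rot": TCP orientation; "wrist_force": force on the tool from outside, world axes, zero at the start; "ft_torque": the same for the moment, N m; "gripper_width": opening from 0.0 (shut) to 1.0 (fully open); "gripper_force": force on a finger pad.
Only numpy, scipy, OpenCV 4.12 (cv2) and the standard library are available. Lean on these libraries where they do the work, as an engineer would, in place of code of your own. Each camera call takes 0.05 s, during which the arm holds its last target. There are 200 camera calls.

## Working session

There is one attempt and no reset: what is moved stays moved. The work goes in short steps, Python scripts to look and compute and a tool call to move; the robot and the scene stay as the last step left them, time stands still between calls to the robot, and variables do not carry over. Pictures are saved under pics/ and viewed, at most 10 in all, crops included, and the job is handed in when it is done.

Besides the shell and the picture viewer there is one more tool, called in YAML: its name, and indented under it one key for each argument. carry_out: Moves the arm, as the interface text tells. Its arguments: {"type":"object","properties":{"deltas":{"type":"array","items":{"type":"number"}},"force":{"type":"number"}},"required":["deltas"]}

```bash
mkdir -p pics; ls
python3 - <<'E'
from rig import *
import cv2,numpy as np
s=sense();print(s['time_s'],s['tcp_pos'],s['tool_rot'],pinch_z)
for n in("scene","side"):
    im=get_image(n);cv2.imwrite(f"pics/{n}0.png",im[:,:,::-1])
    c=get_calibration(n);print(n,c['fx'],c['fy'],c['cx'],c['cy'],np.round(c['cam_to_world'],3).tolist())
E
```

```text
pics
0.0 [0.16234653 0.49884413 0.22602809] [[-9.50846108e-01  3.09663019e-01 -7.02627310e-04]
 [ 3.09663729e-01  9.50845097e-01 -1.40601132e-03]
 [ 2.32700020e-04 -1.55447859e-03 -9.99998765e-01]] 0.0188
scene 418.12906992268586 418.12906992268586 331.8911892881661 200.26249778133095 [[0.842, -0.398, 0.365, -0.108], [-0.54, -0.634, 0.554, -0.813], [0.011, -0.663, -0.748, 1.316], [0.0, 0.0, 0.0, 1.0]]
side 469.62036044473064 469.62036044473064 321.27505299510653 197.05134519906363 [[0.995, -0.06, 0.085, 0.337], [-0.101, -0.374, 0.922, -1.566], [-0.023, -0.926, -0.378, 0.75], [0.0, 0.0, 0.0, 1.0]]
```

View pics/scene0.png

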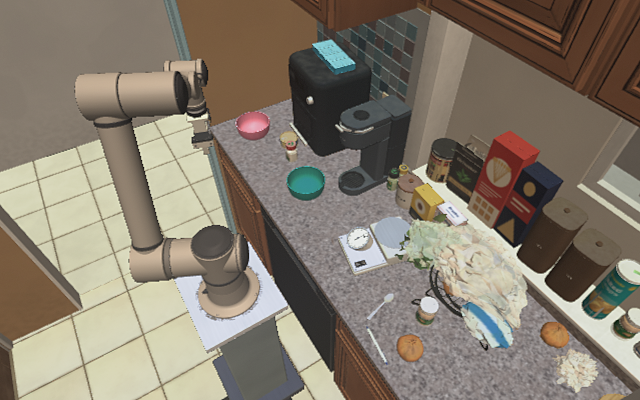

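View pics/side0.png

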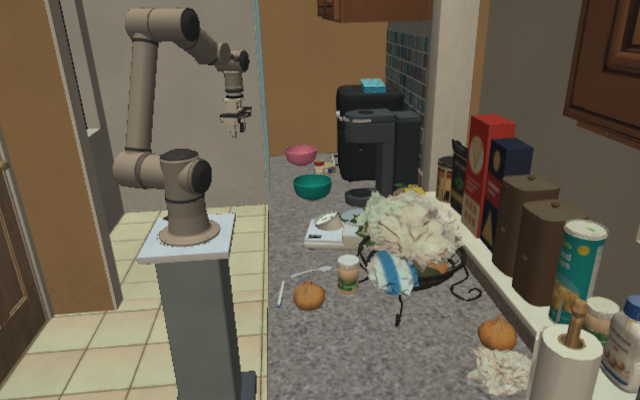

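The scene picture shows the teal bowl at (306,183) and its pink look-alike at (253,126). The scale is at about (375,245), with its dial at (358,239), pan at (392,233) and the dark thumbwheel slot at (361,263). The spice jar is at (290,145), jar at (427,310), onion at (410,347) and teaspoon at (382,306). The only things that could be taken for the bowl are the teal one and the pink one; I choose teal (306,183) and check it in a close crop.

```bash
cat > h.py <<'E'
from rig import *
import cv2,numpy as np
def ray(n,px,z,c=None):
    c=c or get_calibration(n);T=np.array(c['cam_to_world']);px=np.atleast_2d(px).astype(float)
    d=np.c_[(px[:,0]-c['cx'])/c['fx'],(px[:,1]-c['cy'])/c['fy'],np.ones(len(px))]@T[:3,:3].T
    return T[:3,3]+d*((z-T[2,3])/d[:,2])[:,None]
def proj(n,P,c=None):
    c=c or get_calibration(n);T=np.array(c['cam_to_world']);q=(np.atleast_2d(P)-T[:3,3])@T[:3,:3]
    return np.c_[q[:,0]/q[:,2]*c['fx']+c['cx'],q[:,1]/q[:,2]*c['fy']+c['cy']]
E
python3 - <<'E'
from h import *
from scipy.optimize import least_squares
for n in("scene","side"):
    im=cv2.imread(f"pics/{n}0.png");h=cv2.cvtColor(im,cv2.COLOR_BGR2HSV)
    m=cv2.inRange(h,(78,120,30),(95,255,255))
    k,l,st,ce=cv2.connectedComponentsWithStats(m)
    for i in range(1,k):
        if st[i,4]>200:
            c=max(cv2.findContours((l==i).astype(np.uint8),0,cv2.CHAIN_APPROX_NONE)[0],key=len)[:,0]
            P=ray(n,c,.082)[:,:2];cam=np.array(get_calibration(n)['cam_to_world'])[:2,3]
            x=P.mean(0)
            for _ in range(5):
                v=(x-cam)/np.linalg.norm(x-cam);Q=P[(P-x)@v>0.0]
                r=least_squares(lambda p:np.hypot(*(Q-p[:2]).T)-p[2],[*x,.08]);x=r.x[:2]
            print(n,st[i],r.x,r.cost)
a=cv2.imread("pics/scene0.png")
b=np.hstack([cv2.resize(a[160:210,270:345],None,fx=5,fy=5,interpolation=2),cv2.resize(a[210:285,330:430][:,:],(425,319),interpolation=2)[:250] ])
cv2.imwrite("pics/c1.png",np.vstack([cv2.resize(a[205:285,325:425],(700,560),interpolation=2)]))
E
```

```text
scene [287 166  38  34 967] [0.4641921  0.2563518  0.07636517] 6.045414321186927e-05
scene [596 269  44  36 449] [-5.72629281e+02 -8.72793908e+01  8.00000000e-02] 0.0
side [294 174  38  26 785] [0.46820078 0.24807062 0.07805066] 0.0003604081374120713
side [ 558  233   47   67 1373] [-2.16782439e+02 -3.10416684e+02  8.00000000e-02] 0.0
```

View pics/c1.png

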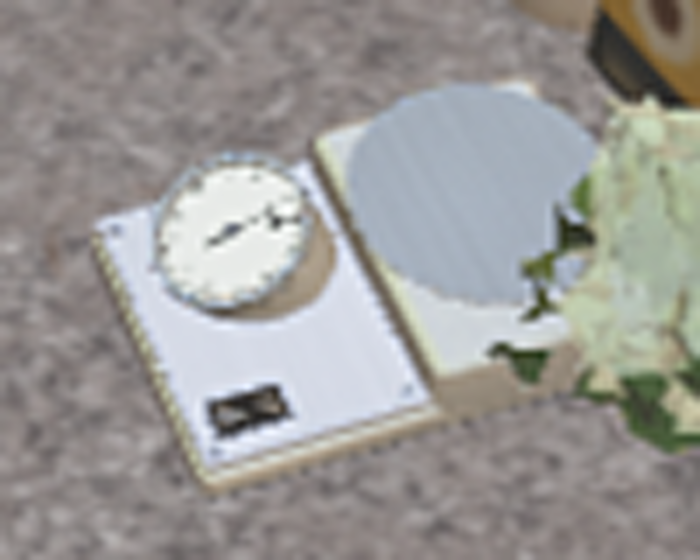

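The crop shows the scale with its front-left deck corner near (95,225), front-right (205,468), wheel (250,410), dial (232,230) and pan (472,195). Foliage overlaps the right end of the pan in this view. Now I fit the scale's pose.

Run:
```python
from h import *
pts=[((95,222),(-130,85,40)),((205,468),(-130,-85,40)),((250,410),(-95,-58,44)),((232,230),(-68,34,64)),((472,195),(58,0,91)),((315,140),(-4,85,68)),((437,375),(-4,-85,68))]
W=[];L=[]
for p,q in pts:
    w=ray("scene",[325+p[0]/7,205+p[1]/7],q[2]/1000)[0];W.append(w[:2]);L.append(q[:2])
W=np.array(W);L=np.array(L)/1000
a=W-W.mean(0);b=L-L.mean(0);th=np.arctan2((b[:,0]*a[:,1]-b[:,1]*a[:,0]).sum(),(a*b).sum())
R=np.array([[np.cos(th),-np.sin(th)],[np.sin(th),np.cos(th)]]);t=W.mean(0)-R@L.mean(0)
print(th,t,((W-t-L@R.T)*1000).round(1).tolist());print("pan",R@[.058,0]+t,"wheel",R@[-.095,-.058]+t)
# wrist camera rel. tcp
s=sense();c=get_calibration("wrist");T=np.array(c['cam_to_world']);Rt=np.array(s['tool_rot'])
print(Rt.T@(T[:3,3]-s['tcp_pos']),(Rt.T@T[:3,:3]).round(2).tolist(),c['fx'])
print(Rt.T@(np.array([.466,.252,.226])-s['tcp_pos']))
```

```text
-0.24109945342580172 [ 0.54117539 -0.14720272] [[0.9, -3.1], [3.9, 3.1], [1.0, -0.6], [1.2, 3.6], [-6.2, 2.7], [-2.2, -7.5], [1.4, 1.8]]
pan [ 0.5974978 -0.1610514] wheel [ 0.43507448 -0.18084194]
[ 0.07563469 -0.00058643 -0.1587701 ] [[-0.0, -0.96, -0.28], [1.0, -0.0, 0.0], [-0.0, -0.28, 0.96]] 304.3550146046766
[-3.65161571e-01 -1.40731365e-01  2.42660817e-04]
```

carry_out:
  deltas: [1,-39,-24.5,0,0,1,-39,-24.5,0,0,1,-39,-24.5,0,0,1,-39,-24.5,0,0,1,-39,-24.5,0,0,1,-39,-24.5,0,0,1,-39,-24.5,0,0,1,-39,-24.5,0,0]

```text
time_s: 0.9
tcp_pos: [0.3993, 0.2146, 0.2266]
tool_rot: [[-0.951, 0.31, -0.0], [0.31, 0.951, 0.0], [0.0, 0.0, -1.0]]
wrist_force: [0.4, 1.0, -0.4]
gripper_width: 0.999
gripper_force: 0.0
```

carry_out:
  deltas: [1,0,0,0,7.25,1,0,0,0,7.25,1,0,0,0,7.25,1,0,0,0,7.25,1,0,0,0,7.25,1,0,0,0,7.25,1,0,0,0,0,1,0,0,0,0]

```text
time_s: 1.7
tcp_pos: [0.3984, 0.2162, 0.2265]
tool_rot: [[-0.48, 0.877, -0.0], [0.877, 0.48, -0.0], [0.0, -0.0, -1.0]]
wrist_force: [-0.1, -0.8, -0.0]
gripper_width: 0.999
gripper_force: 0.0
```

```bash
cat >> h.py <<'E'
def circ(n,im,c,x,z=.082):
    from scipy.optimize import least_squares
    h=cv2.cvtColor(im,cv2.COLOR_BGR2HSV);m=cv2.inRange(h,(78,110,25),(97,255,255))
    cs=cv2.findContours(m,0,cv2.CHAIN_APPROX_NONE)[0];c0=max(cs,key=cv2.contourArea)[:,0]
    c0=c0[(c0[:,0]>2)&(c0[:,0]<637)&(c0[:,1]>2)&(c0[:,1]<397)]
    P=ray(n,c0,z,c)[:,:2];x=np.array(x)
    r=least_squares(lambda p:np.hypot(*(P-p).T)-.08,x,loss='soft_l1',f_scale=.002)
    return r.x,np.median(abs(r.fun)),len(P)
def go(target,az):
    s=sense();R=np.array(s['tool_rot']);a=np.degrees(np.arctan2(R[1,1],R[0,1]))
    print("tcp",np.round(s['tcp_pos'],4),"az",a.round(2),"move mm",(R.T@(np.array(target)-s['tcp_pos'])*1000).round(1),"turn",(a-np.degrees(az)).round(2))
E
python3 - <<'E'
from h import *
s=sense();c=get_calibration("wrist");im=get_image("wrist")[:,:,::-1].copy();cv2.imwrite("pics/w1.png",im)
x,e,n=circ("wrist",im,c,[.466,.252]);print(s['time_s'],x,e,n)
az=np.arctan2(x[1],x[0]);u=np.array([np.cos(az),np.sin(az)])
go([*(x-.0755*u),.15],az)
E
```

```text
1.7 [0.46686862 0.26018508] 0.0011635525848173733 453
tcp [0.3984 0.2162 0.2266] az 28.63 move mm [ 5.1  5.7 76.6] turn -0.5
```

View pics/w1.png

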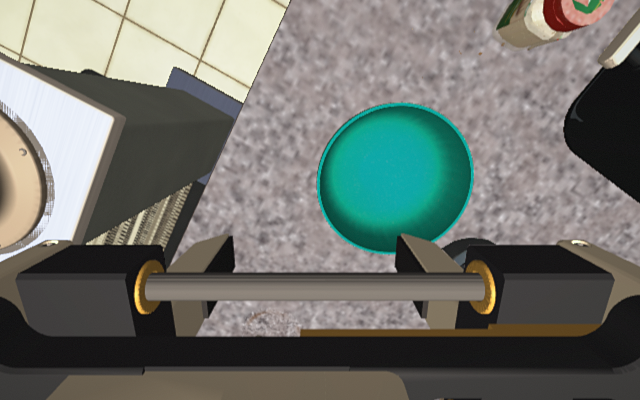

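The wrist picture shows the teal bowl with rim centre near (395,178), upright and empty. The spice jar is at (545,20), well clear. Descending to pinch the near rim.

carry_out:
  deltas: [0.6,5,6,30,-0.5,0.6,0,0,40,0,0.6,0,0,40,0,0.6,0,0,30,0,0.6,0,0,20,0,0.6,0,0,13,0,0.6,0,0,0,0,0.6,0,0,0,0]
  force: 20

```text
time_s: 2.55
tcp_pos: [0.4016, 0.2236, 0.0539]
tool_rot: [[-0.485, 0.874, -0.0], [0.874, 0.485, 0.0], [0.0, -0.0, -1.0]]
wrist_force: [-0.0, -0.4, 0.4]
gripper_width: 0.603
gripper_force: 0.0
```

carry_out:
  deltas: [0,0,0,0,0,0,0,0,0,0,0,0,0,0,0,0,0,0,0,0,0,0,0,0,0,0,0,0,0,0,0,0,0,0,0,0,0,0,0,0]
  force: 20

```text
time_s: 3.35
tcp_pos: [0.4026, 0.2238, 0.0547]
tool_rot: [[-0.484, 0.875, 0.003], [0.875, 0.484, 0.001], [-0.001, 0.003, -1.0]]
wrist_force: [1.5, 0.7, 7.8]
gripper_width: 0.212
gripper_force: 17.8
```

The width is too large for the wall, so the pads are deep on the slope. Regrip higher.

carry_out:
  deltas: [0.5,0,0,0,0,0.5,0,0,0,0,0.5,0,0,-11,0,0.5,0,0,0,0,0,0,0,0,0,0,0,0,0,0,0,0,0,0,0,0,0,0,0,0]
  force: 25

```text
time_s: 4.15
tcp_pos: [0.4015, 0.2236, 0.0646]
tool_rot: [[-0.484, 0.875, 0.0], [0.875, 0.484, 0.0], [0.0, 0.0, -1.0]]
wrist_force: [1.3, 0.6, -0.8]
gripper_width: 0.199
gripper_force: 0.5
```

carry_out:
  deltas: [0,0,0,0,0,0,0,0,0,0,0,0,0,-5,0,0,0,0,-10,0,0,0,0,-10,0,0,0,0,-10,0,0,0,0,0,0,0,0,0,0,0]
  force: 25

```text
time_s: 4.95
tcp_pos: [0.4005, 0.2231, 0.1]
tool_rot: [[-0.485, 0.875, -0.001], [0.875, 0.485, -0.001], [0.0, -0.002, -1.0]]
wrist_force: [-4.6, -2.4, 4.5]
gripper_width: 0.093
gripper_force: 25.2
```

Run:
```python
from h import *
s=sense();print(s['wrist_force'],s['ft_torque'],s['gripper_width'],s['tcp_pos'])
c=get_calibration("wrist");im=get_image("wrist")[:,:,::-1].copy();b=get_image("side")[:,:,::-1]
print(circ("wrist",im,c,[.466,.26],.117))
cv2.imwrite("pics/w2.png",np.vstack([cv2.resize(im[60:340,120:560],(660,420)),cv2.resize(b[150:210,270:380],(330,180),interpolation=2).repeat(1,1) if 0 else cv2.resize(b[140:220,240:400],(660,180),interpolation=2)]))
```

```text
[-4.59286604 -2.36914229  4.45513973] [-0.54350399  0.69371824  0.02288073] 0.09306068212116098 [0.40051546 0.22312741 0.09996696]
(array([0.45383634, 0.23882372]), np.float64(0.015045099394312603), 705)
```

View pics/w2.png

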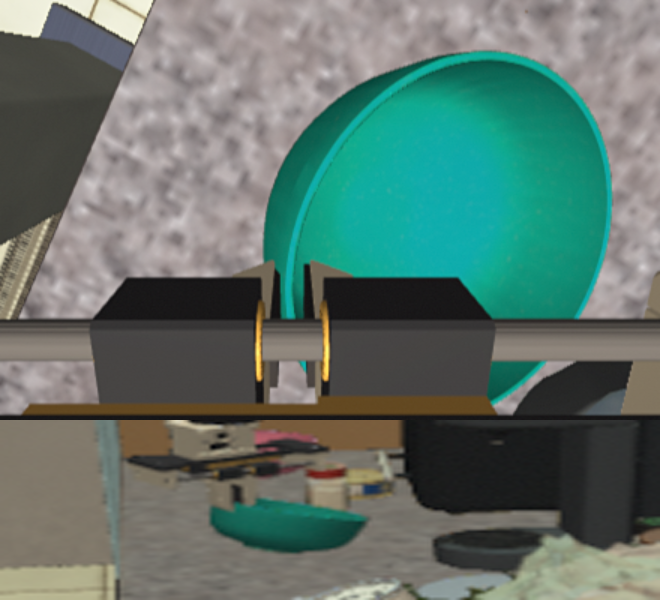

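The picture shows the bowl hanging tilted: the pads at (290,340) have the wall lined up with them and the far rim is low. I'll lift it further, then check the force and tilt.

carry_out:
  deltas: [0,0,0,-20,0,0,0,0,-30,0,0,0,0,-30,0,0,0,0,-30,0,0,0,0,-20,0,0,0,0,-10,0,0,0,0,0,0,0,0,0,0,0]
  force: 25

```text
time_s: 5.85
tcp_pos: [0.4009, 0.2233, 0.2384]
tool_rot: [[-0.484, 0.875, -0.002], [0.875, 0.484, -0.001], [0.0, -0.002, -1.0]]
wrist_force: [-0.2, -0.2, -1.6]
gripper_width: 0.092
gripper_force: 25.3
```

Run:
```python
from h import *
s=sense();print(s['time_s'],s['wrist_force'],s['ft_torque'],s['gripper_width'],s['tcp_pos'])
c=get_calibration("wrist");im=get_image("wrist")[:,:,::-1].copy();cv2.imwrite("pics/w3.png",im)
b=get_image("side")[:,:,::-1];cv2.imwrite("pics/s3.png",cv2.resize(b[90:220,240:400],(640,520),interpolation=2))
az=np.arctan2(-.161,.5975);u=np.array([np.cos(az),np.sin(az)]);go([*(np.array([.5975,-.161])-.0755*u),.24],az)
```

```text
5.85 [-0.16930505 -0.23650621 -1.59010394] [-0.15933108  0.15015825  0.00826772] 0.09214160478415119 [0.40089098 0.22331342 0.23838202]
tcp [0.4008 0.2233 0.2382] az 28.96 move mm [-379.   -68.2   -1.8] turn 44.04
```

View pics/s3.png

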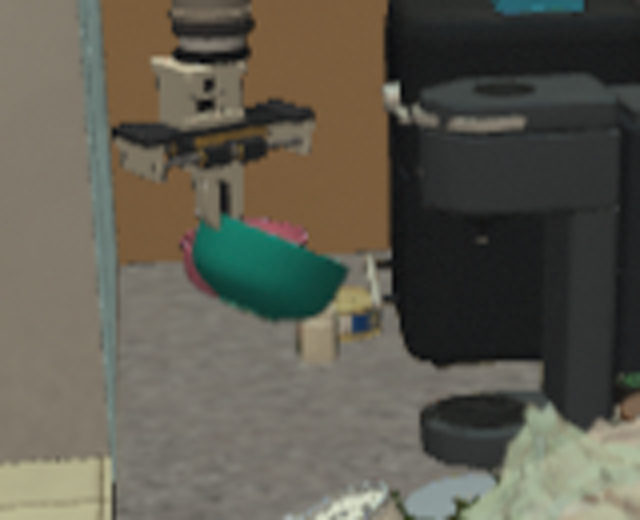

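The side crop shows the bowl hanging steadily, gripped rim at crop (205,222) and far rim at (347,268), a tilt of about 0.3 rad. I'll grip harder and carry it above the scale.

carry_out:
  deltas: [0,-8,-1,-6,0,0,-20,-3,-6,0,0,-26,-5,-6,0,0,-26,-5,-6,0,0,-26,-5,-6,0,0,-26,-5,-5,0,0,-26,-5,-5,0,0,-26,-5,0,0]
  force: 40

```text
time_s: 6.75
tcp_pos: [0.4613, 0.0444, 0.2803]
tool_rot: [[-0.484, 0.875, 0.001], [0.875, 0.484, -0.0], [-0.001, 0.001, -1.0]]
wrist_force: [0.7, 0.8, -2.8]
gripper_width: 0.083
gripper_force: 39.0
```

carry_out:
  deltas: [0,-30,-5,0,0,0,-30,-5,0,0,0,-30,-5,0,0,0,-30,-5,0,0,0,-30,-5,0,0,0,-25,-5,0,0,0,-15,-4,0,0,0,-5,-1,0,0]

```text
time_s: 7.55
tcp_pos: [0.5245, -0.1431, 0.2792]
tool_rot: [[-0.483, 0.876, -0.001], [0.876, 0.483, 0.0], [0.001, -0.001, -1.0]]
wrist_force: [-0.4, 0.2, -2.2]
gripper_width: 0.085
gripper_force: 39.0
```

carry_out:
  deltas: [0,0,0,0,3,0,0,0,0,6.5,0,0,0,0,7,0,0,0,0,7,0,0,0,0,7,0,0,0,0,7,0,0,0,0,5,0,0,0,0,1.5]

```text
time_s: 8.35
tcp_pos: [0.5243, -0.1406, 0.2798]
tool_rot: [[0.26, 0.966, -0.0], [0.966, -0.26, 0.001], [0.001, -0.0, -1.0]]
wrist_force: [-0.1, 0.9, -2.4]
gripper_width: 0.086
gripper_force: 39.0
```

Run:
```python
from h import *
s=sense();print(s['time_s'],s['wrist_force'],s['gripper_width'],s['tcp_pos'])
c=get_calibration("wrist");im=get_image("wrist")[:,:,::-1].copy();cv2.imwrite("pics/w4.png",im)
b=get_image("side")[:,:,::-1].copy();cv2.imwrite("pics/s4.png",b)
cv2.imwrite("pics/v4.png",np.vstack([cv2.resize(im[:,60:620],(420,300)),cv2.resize(b[120:270,270:480],(420,300),interpolation=2)]))
az=np.arctan2(-.161,.5975);u=np.array([np.cos(az),np.sin(az)]);go([*(np.array([.5975,-.161])-.045*u),.27],az)
# tilt from old side view
def far(n,px,tcp,u):
    c=get_calibration(n);T=np.array(c['cam_to_world']);d=T[:3,:3]@[(px[0]-c['cx'])/c['fx'],(px[1]-c['cy'])/c['fy'],1]
    nn=np.array([-u[1],u[0],0]);return T[:3,3]+d*(nn@(tcp-T[:3,3]))/(nn@d)
t=np.array([.4008,.2233,.238]);a=np.radians(28.96);P=far("side",(326.8,157),t,np.array([np.cos(a),np.sin(a)]))
print("far rim old",P-t,np.hypot(*(P-t)[:2]))
# plant edge: closest approach of two rays
def rr(n,px):
    c=get_calibration(n);T=np.array(c['cam_to_world']);d=T[:3,:3]@[(px[0]-c['cx'])/c['fx'],(px[1]-c['cy'])/c['fy'],1];return T[:3,3],d
```

```text
8.35 [-0.06070498  0.89017023 -2.40889605] 0.08614591433958453 [ 0.52431374 -0.14055428  0.27979586]
tcp [ 0.5244 -0.1408  0.2798] az -14.93 move mm [-0.5 30.9  9.7] turn 0.15
far rim old [ 0.13621579  0.07538138 -0.07368395] 0.15568266749969134
```

View pics/v4.png

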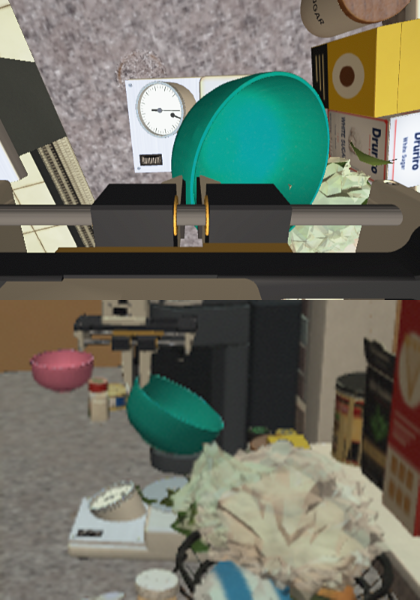

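The wrist view shows the bowl right of the dial, hanging tilted towards the pan. The side view puts the near rim at composite (137,378) and the far rim at (223,425). The plant's foliage lies below and to the camera's side of it. Next I measure the tilt and the plant's height.

Run:
```python
from h import *
def rr(n,px):
    c=get_calibration(n);T=np.array(c['cam_to_world']);return T[:3,3],T[:3,:3]@[(px[0]-c['cx'])/c['fx'],(px[1]-c['cy'])/c['fy'],1]
t=np.array([.5244,-.1408,.2798]);a=np.radians(-14.93);u=np.array([np.cos(a),np.sin(a),0]);nn=np.array([-u[1],u[0],0])
b=cv2.imread("pics/s4.png");h=cv2.cvtColor(b,cv2.COLOR_BGR2HSV);m=cv2.inRange(h,(78,110,25),(97,255,255));m[:,400:]=0;m[:140]=0;m[220:]=0
c=max(cv2.findContours(m,0,2)[0],key=cv2.contourArea)[:,0]
for nm,p in(("near",c[c[:,1].argmin()]),("left",c[c[:,0].argmin()]),("right",c[c[:,0].argmax()]),("bot",c[c[:,1].argmax()])):
    o,d=rr("side",p);P=o+d*(nn@(t-o))/(nn@d)-t;print(nm,p,"along",(P@u).round(4),"up",P[2].round(4))
# plant left edge (scene 405,240)/(side): closest approach; wrist: foliage
for A,B in(((405,240),(359,250)),((415,222),(365,230))):
    o1,d1=rr("scene",A);o2,d2=rr("side",B);k=np.linalg.lstsq(np.c_[d1,-d2],o2-o1,rcond=None)[0];print("plant",o1+k[0]*d1,o2+k[1]*d2)
# scale by wrist? dial/deck corners later
```

```text
near [346 157] along 0.0272 up 0.0214
left [333 172] along -0.0153 up -0.0304
right [381 183] along 0.14 up -0.0629
bot [357 196] along 0.063 up -0.1112
plant [ 0.64801616 -0.17608017  0.02585723] [ 0.58767811 -0.18802579 -0.0153708 ]
plant [ 0.68032619 -0.17504413  0.11313905] [ 0.60722645 -0.18830238  0.05823631]
```

```bash
cat >> h.py <<'E'
def fit(W,L):
    W=np.array(W)[:,:2];L=np.array(L)[:,:2]/1000
    a=W-W.mean(0);b=L-L.mean(0);th=np.arctan2((b[:,0]*a[:,1]-b[:,1]*a[:,0]).sum(),(a*b).sum())
    R=np.array([[np.cos(th),-np.sin(th)],[np.sin(th),np.cos(th)]]);t=W.mean(0)-R@L.mean(0)
    return th,t,R,((W-t-L@R.T)*1000).round(1).tolist()
E
python3 - <<'E'
from h import *
S=[((95,222),(-130,85,40)),((205,468),(-130,-85,40)),((250,410),(-95,-58,44)),((232,230),(-68,34,64)),((472,195),(58,0,91)),((315,140),(-4,85,68)),((437,375),(-4,-85,68))]
V=[((126,80),(-130,85,40)),((160,109),(-68,34,64)),((150,160),(-95,-58,44)),((133,172),(-130,-85,40))]
W=[ray("wrist",[60+p[0]/.75,p[1]/.75],q[2]/1e3)[0] for p,q in V];L=[q for p,q in V]
W2=[ray("scene",[325+p[0]/7,205+p[1]/7],q[2]/1e3)[0] for p,q in S];L2=[q for p,q in S]
for w,l in((W,L),(W+W2,L+L2)):
    th,t,R,e=fit(w,l);print(th,t,e);print("pan",R@[.058,0]+t,"wheel",R@[-.095,-.058]+t)
p=R@[.058,0]+t;a=np.radians(-14.93);u=np.array([np.cos(a),np.sin(a)])
go([*(p-.022*u),.218],a)
E
```

```text
-0.2507665058603873 [ 0.54465862 -0.14441409] [[1.2, -3.9], [-1.7, 2.0], [-0.5, -0.0], [1.1, 2.0]]
pan [ 0.60084453 -0.15880659] wheel [ 0.43823749 -0.17702607]
-0.24997363171976955 [ 0.54239354 -0.1464553 ] [[3.5, -1.8], [0.6, 4.1], [1.7, 2.1], [3.3, 4.1], [-1.4, -4.8], [3.1, 1.1], [0.1, -2.3], [-0.5, 2.3], [-7.3, 2.4], [-4.1, -8.1], [0.9, 0.9]]
pan [ 0.59859084 -0.16080325] wheel [ 0.43599829 -0.17915165]
tcp [ 0.5244 -0.1408  0.2798] az -14.93 move mm [-0.2 54.9 61.7] turn 0.0
```

carry_out:
  deltas: [0,0,10,0,0,0,0,20,5,0,0,0,20,15,0,0,0,5,15,0,0,0,0,13,0,0,0,0,8,0,0,0,0,4,0,0,0,0,0,0]
  force: 40

```text
time_s: 9.25
tcp_pos: [0.5774, -0.1556, 0.2193]
tool_rot: [[0.259, 0.966, -0.001], [0.966, -0.259, 0.0], [0.0, -0.001, -1.0]]
wrist_force: [-0.5, 0.1, -2.8]
gripper_width: 0.087
gripper_force: 39.1
```

carry_out:
  deltas: [0,0,0,2,0,0,0,0,2,0,0,0,0,2,0,0,0,0,2,0,0,0,0,1,0,0,0,0,0,0,0,0,0,0,0,0,0,0,0,0]

```text
time_s: 10.05
tcp_pos: [0.5777, -0.1558, 0.2108]
tool_rot: [[0.259, 0.966, 0.0], [0.966, -0.259, 0.0], [0.0, 0.0, -1.0]]
wrist_force: [0.7, 0.4, -2.4]
gripper_width: 0.086
gripper_force: 39.1
```

carry_out:
  deltas: [0,0,0,2,0,0,0,0,2,0,0,0,0,1,0,0,0,0,0,0,0,0,0,0,0,0,0,0,0,0,0,0,0,0,0,0,0,0,0,0]

```text
time_s: 10.85
tcp_pos: [0.5777, -0.1558, 0.2058]
tool_rot: [[0.259, 0.966, 0.0], [0.966, -0.259, -0.0], [0.0, 0.0, -1.0]]
wrist_force: [1.1, 0.2, -2.5]
gripper_width: 0.09
gripper_force: 39.1
```

carry_out:
  deltas: [0,0,0,1.5,0,0,0,0,1.5,0,0,0,0,1,0,0,0,0,0,0,0,0,0,0,0,0,0,0,0,0,0,0,0,0,0,0,0,0,0,0]

```text
time_s: 11.65
tcp_pos: [0.5777, -0.1558, 0.2018]
tool_rot: [[0.259, 0.966, 0.0], [0.966, -0.259, 0.0], [0.0, 0.0, -1.0]]
wrist_force: [0.3, -0.4, -2.2]
gripper_width: 0.088
gripper_force: 39.1
```

carry_out:
  deltas: [0,0,0,1.5,0,0,0,0,1.5,0,0,0,0,1,0,0,0,0,0,0,0,0,0,0,0,0,0,0,0,0,0,0,0,0,0,0,0,0,0,0]

```text
time_s: 12.45
tcp_pos: [0.5777, -0.1558, 0.1978]
tool_rot: [[0.26, 0.966, 0.0], [0.966, -0.26, 0.0], [0.0, 0.0, -1.0]]
wrist_force: [-1.1, -0.1, -0.1]
gripper_width: 0.085
gripper_force: 39.1
```

Touchdown: the pan carries about 2.3 N. I'll ease the grip and follow the arc about the far foot edge, back and down.

carry_out:
  deltas: [0,0,0,0,0,0,0,0,0,0,0,0,-3.5,2,0,0,0,-3.5,2,0,0,0,-3.5,2,0,0,0,-3.5,2,0,0,0,-3.5,2,0,0,0,0,0,0]
  force: 5

```text
time_s: 13.25
tcp_pos: [0.5602, -0.151, 0.1874]
tool_rot: [[0.26, 0.966, -0.001], [0.966, -0.26, 0.0], [0.0, -0.001, -1.0]]
wrist_force: [0.6, -0.0, -0.6]
gripper_width: 0.101
gripper_force: 4.9
```

Run:
```python
from h import *
s=sense();print(s['time_s'],s['wrist_force'],s['gripper_width'],s['tcp_pos'])
im=get_image("wrist")[:,:,::-1].copy();b=get_image("side")[:,:,::-1].copy()
cv2.imwrite("pics/v5.png",np.vstack([cv2.resize(im[:,60:620],(420,300)),cv2.resize(b[130:250,290:458],(420,300),interpolation=2)]))
```

```text
13.25 [ 0.60361623 -0.03583787 -0.57161599] 0.10053841551782004 [ 0.56021717 -0.15104657  0.18739752]
```

View pics/v5.png

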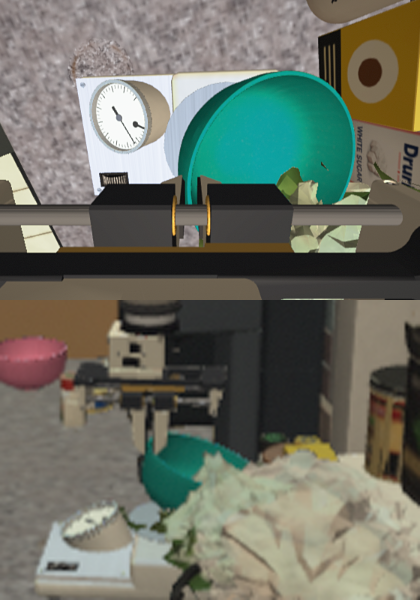

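It works: in the side view the bowl stands on the pan, tilted less, and the pointer has swung. The wrist view shows the dial at (118,115) and the wheel at (113,180). Continuing the arc.

carry_out:
  deltas: [0,0,-3.3,2.5,0,0,0,-3.3,2.5,0,0,0,-3.3,2.5,0,0,0,-3,3,0,0,0,-3,3,0,0,0,-3,3,0,0,0,0,0,0,0,0,0,0,0]
  force: 4

```text
time_s: 14.15
tcp_pos: [0.5425, -0.1463, 0.1712]
tool_rot: [[0.259, 0.966, 0.0], [0.966, -0.259, 0.0], [0.0, 0.0, -1.0]]
wrist_force: [-0.1, 0.8, -0.0]
gripper_width: 0.105
gripper_force: 4.1
```

carry_out:
  deltas: [0,0,-3,3,0,0,0,-3,3,0,0,0,-2.5,3,0,0,0,0,0,0,0,0,0,0,0,0,0,0,0,0,0,0,0,0,0,0,0,0,0,0]
  force: 3

```text
time_s: 14.95
tcp_pos: [0.5344, -0.1441, 0.1623]
tool_rot: [[0.259, 0.966, 0.0], [0.966, -0.259, 0.0], [0.0, 0.0, -1.0]]
wrist_force: [0.5, 0.2, -0.2]
gripper_width: 0.105
gripper_force: 2.9
```

```bash
cat >> h.py <<'E'
def tilt(name="t"):
    b=get_image("side")[:,:,::-1].copy();cv2.imwrite(f"pics/{name}.png",b)
    m=cv2.inRange(cv2.cvtColor(b,cv2.COLOR_BGR2HSV),(78,110,25),(97,255,255));m[:,:300]=0;m[:,420:]=0;m[:140]=0;m[260:]=0
    c=max(cv2.findContours(m,0,2)[0],key=cv2.contourArea)[:,0]
    for nm,p in(("top",c[c[:,1].argmin()]),("left",c[c[:,0].argmin()]),("right",c[c[:,0].argmax()]),("bot",c[c[:,1].argmax()])): print(nm,p,end=" ")
    print()
E
python3 - <<'E'
from h import *
s=sense();print(s['time_s'],s['wrist_force'],s['gripper_width'],s['tcp_pos']);tilt("t6")
cal=get_calibration("side")
a=np.radians(-14.93);u=np.array([np.cos(a),np.sin(a)])
q=np.linspace(0,2*np.pi,72)
P=np.c_[.599+.08*np.cos(q),-.160+.08*np.sin(q),0*q+.17];pp=proj("side",P);print("expected upright rim: top,left,right",pp[pp[:,1].argmin()],pp[pp[:,0].argmin()],pp[pp[:,0].argmax()])
E
```

```text
14.95 [ 0.53162716  0.19377279 -0.22532654] 0.10458960970623779 [ 0.53442057 -0.14414698  0.16227781]
top [361 187] left [340 193] right [387 195] bot [351 217] 
expected upright rim: top,left,right [360.70641024 186.93137092] [336.86354105 195.94070628] [385.93462904 196.67465238]
```

Nearly upright, with the near rim perhaps 8 mm high. Finishing the arc, then opening slowly.

carry_out:
  deltas: [0,0,-2,2,0,0,0,-2,2,0,0,0,-1,2,0,0,0,0,1,0,0,0,0,0,0,0,0,0,0,0,0,0,0,0,0,0,0,0,0,0]
  force: 3

```text
time_s: 15.8
tcp_pos: [0.5296, -0.1428, 0.1553]
tool_rot: [[0.259, 0.966, 0.0], [0.966, -0.259, -0.0], [0.0, 0.0, -1.0]]
wrist_force: [0.6, -0.3, 0.3]
gripper_width: 0.107
gripper_force: 3.5
```

Run:
```python
from h import *
s=sense();print(s['time_s'],s['wrist_force'],s['gripper_width'],s['tcp_pos']);tilt("t7")
```

```text
15.8 [ 0.56729192 -0.31162612  0.31127167] 0.10712021733062096 [ 0.52957073 -0.14284796  0.15528803]
top [360 188] left [338 196] right [387 196] bot [349 218]
```

Now it matches an upright rim. Opening slightly, both sides clear, then lifting out.

carry_out:
  deltas: [0.15,0,0,0,0,0.2,0,0,0,0,0.25,0,0,0,0,0.35,0,0,0,0,0.4,0,0,0,0,0.4,0,0,-5,0,0.4,0,0,-15,0,0.4,0,0,-20,0]

```text
time_s: 16.65
tcp_pos: [0.529, -0.1426, 0.1951]
tool_rot: [[0.26, 0.966, -0.002], [0.966, -0.26, 0.001], [0.0, -0.002, -1.0]]
wrist_force: [-0.1, -0.2, -0.3]
gripper_width: 0.399
gripper_force: 0.0
```

carry_out:
  deltas: [0.4,0,0,-15,0,0.4,0,-20,-10,0,0.4,0,-35,0,0,0,0,-30,0,0,0,0,-10,0,0,0,0,0,0,0,0,0,0,0,0,0,0,0,0,0]

```text
time_s: 17.45
tcp_pos: [0.4389, -0.1186, 0.2202]
tool_rot: [[0.259, 0.966, 0.001], [0.966, -0.259, -0.0], [0.0, 0.001, -1.0]]
wrist_force: [-0.1, -0.6, -0.0]
gripper_width: 0.026
gripper_force: 0.0
```

Run:
```python
from h import *
s=sense();print(s['time_s'],s['wrist_force'],s['gripper_width'],s['tcp_pos']);tilt("t8")
c=get_calibration("wrist");im=get_image("wrist")[:,:,::-1].copy();cv2.imwrite("pics/w8.png",im)
print(circ("wrist",im,c,[.599,-.16],.169))
cv2.imwrite("pics/v8.png",cv2.resize(im[0:300,150:550],(800,600),interpolation=2))
print(proj("wrist",[[.436,-.179,.046],[.599,-.16,.088]],c))
```

```text
17.45 [-0.09755645 -0.61117546 -0.04553293] 0.026250023493231592 [ 0.43888757 -0.1186223   0.22023258]
top [353 188] left [340 194] right [387 195] bot [349 217] 
(array([ 0.59829166, -0.14478016]), np.float64(0.010616848989193697), 557)
[[325.4847898  231.46194754]
 [482.3690256  190.12282836]]
```

View pics/v8.png

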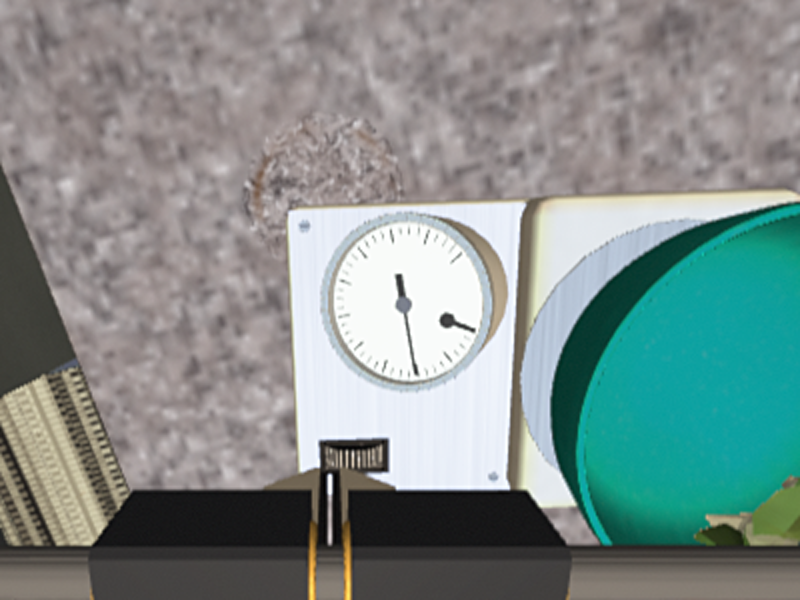

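The bowl stands on the pan. In the crop the dial centre is at (403,304), pointer tip (416,375), zero mark from (447,320) to (475,330), and wheel slot centre (354,456).

```bash
cat >> h.py <<'E'
def dial_ang(px,center_px,th,c):
    # angles of pixels about the dial centre, clockwise from scale +x, in dial plane
    T=np.array(c['cam_to_world']);R=np.array([[np.cos(th),-np.sin(th),0],[np.sin(th),np.cos(th),0],[0,0,1]])
    s,k=np.sin(np.radians(25)),np.cos(np.radians(25));N=R@[-s,0,k];X=R@[k,0,s];Y=R[:,1]
    def pt(p,p0=None):
        d=T[:3,:3]@[(p[0]-c['cx'])/c['fx'],(p[1]-c['cy'])/c['fy'],1]
        return T[:3,3]+d*((.064-T[2,3])/d[2] if p0 is None else N@(p0-T[:3,3])/(N@d))
    p0=pt(center_px);return [(np.arctan2(-(v@Y),v@X).round(3),(np.linalg.norm(v)*1e3).round(1)) for v in (pt(p,p0)-p0 for p in px)]
E
python3 - <<'E'
from h import *
from scipy.optimize import least_squares
c=get_calibration("wrist");f=lambda p:(150+p[0]/2,p[1]/2)
for th in(-.25,-.24):print([x for x in dial_ang([f((447,320)),f((475,330)),f((416,375)),f((398,275))],f((403,304)),th,c)])
w=ray("wrist",f((354.5,456)),.0415,c)[0];print("wheel",w)
q=[(800,205),(720,245),(650,305),(600,380),(580,450),(585,500),(605,545)]
P=ray("wrist",[f(p) for p in q],.1695,c)[:,:2]
r=least_squares(lambda x:np.hypot(*(P-x).T)-.08,[.599,-.16]);print("bowl",r.x,r.fun.round(4))
V=[((288,210),(-130,85,40)),((403,304),(-68,34,64)),((354.5,456),(-95,-58,41.5)),((525,202),(-4,85,40))]
th,t,R,e=fit([ray("wrist",f(p),l[2]/1e3,c)[0] for p,l in V],[l for p,l in V]);print(th,t,e,"pan",R@[.058,0]+t,"wheel",R@[-.095,-.058]+t)
go([w[0],w[1],.07],th)
E
```

```text
[(np.float64(0.293), np.float64(24.3)), (np.float64(0.291), np.float64(39.1)), (np.float64(1.357), np.float64(37.7)), (np.float64(-1.773), np.float64(14.9))]
[(np.float64(0.303), np.float64(24.3)), (np.float64(0.3), np.float64(39.1)), (np.float64(1.368), np.float64(37.7)), (np.float64(-1.763), np.float64(14.9))]
wheel [ 0.43857966 -0.17692524  0.0415    ]
bowl [ 0.60579698 -0.16177783] [ 0.0019 -0.0006 -0.0014 -0.0006  0.0009  0.0007  0.0001]
-0.2428895457622931 [ 0.54418771 -0.14462518] [[0.6, -2.2], [-1.6, 1.6], [0.6, 1.1], [0.5, -0.6]] pan [ 0.60048524 -0.15857466] wheel [ 0.43802675 -0.17807442]
tcp [ 0.4385 -0.1185  0.22  ] az -15.04 move mm [-56.5  15.3 149.9] turn -1.12
```

The bowl is 6 mm from the pan's centre. The dial reads about 0.295 and the pointer about 1.365, so about 30 mm of roll is needed. I'll turn the tool 90° so the gripper body clears the bowl.

carry_out:
  deltas: [0,0,0,0,-6,0,0,0,0,-8,0,0,0,0,-8,0,0,0,0,-8,0,0,0,0,-8,0,0,0,0,-8,0,0,0,0,-8,0,0,0,0,-8]
  force: 20

```text
time_s: 18.35
tcp_pos: [0.4382, -0.1183, 0.2199]
tool_rot: [[-0.735, 0.678, -0.0], [0.678, 0.735, 0.0], [0.0, -0.0, -1.0]]
wrist_force: [1.0, -0.0, -0.2]
gripper_width: 0.002
gripper_force: 0.0
```

carry_out:
  deltas: [0,0,0,0,-8,0,0,0,0,-8,0,0,0,0,-8,0,0,0,0,-5,0,0,0,0,0,0,0,0,0,0,0,0,0,0,0,0,0,0,0,0]

```text
time_s: 19.15
tcp_pos: [0.4378, -0.1182, 0.2202]
tool_rot: [[-0.97, 0.244, 0.0], [0.244, 0.97, 0.0], [-0.0, 0.0, -1.0]]
wrist_force: [0.6, -0.4, -1.1]
gripper_width: 0.007
gripper_force: 0.0
```

Run:
```python
from h import *
s=sense();print(s['time_s'],s['qpos'],s['gripper_width'])
a=-.245;u=np.array([np.cos(a),np.sin(a)]);w=np.array([.4383,-.1775])
go([*(w-.006*u),.06],a+np.pi/2)
c=get_calibration("wrist");print(proj("wrist",[[*w,.046],[*(np.array([.544,-.1446])+np.array([[np.cos(a),-np.sin(a)],[np.sin(a),np.cos(a)]])@[-.068,.034]),.064]],c))
```

```text
19.15 [-4.33027230e-01  2.17140501e-01  1.71873229e+00  1.40522444e-04
  1.20573700e+00 -1.75778340e+00] 0.0069709576009239415
tcp [ 0.4378 -0.1182  0.2202] az 75.9 move mm [ -8.9 -57.4 160.2] turn -0.06
[[264.14793449 195.34503867]
 [345.86379093 222.81223916]]
```

carry_out:
  deltas: [0,-3,-19,0,0,0,-3,-19,0,0,0,-3,-19,30,0,0,0,0,40,0,0,0,0,40,0,0,0,0,30,0,0,0,0,15,0,0,0,0,0,0]

```text
time_s: 19.95
tcp_pos: [0.4314, -0.1749, 0.0632]
tool_rot: [[-0.97, 0.243, -0.004], [0.243, 0.97, 0.003], [0.005, 0.002, -1.0]]
wrist_force: [0.8, 0.6, 0.5]
gripper_width: 0.006
gripper_force: 0.0
```

carry_out:
  deltas: [0,0,0,5,0,0,0,0,3,0,0,0,0,2,0,0,0,0,2,0,0,0,0,1,0,0,0,0,0,0,0,0,0,0,0,0,0,0,0,0]

```text
time_s: 20.75
tcp_pos: [0.4328, -0.1757, 0.0523]
tool_rot: [[-0.97, 0.243, 0.0], [0.243, 0.97, -0.0], [-0.0, 0.0, -1.0]]
wrist_force: [-0.4, 1.0, 0.5]
gripper_width: 0.005
gripper_force: 0.0
```

Run:
```python
from h import *
s=sense();print(s['time_s'],s['wrist_force'])
a=-.245;u=np.array([np.cos(a),np.sin(a)]);w=np.array([.4383,-.1775]);go([*(w-.006*u),.046],a+np.pi/2)
```

```text
20.75 [-0.44243101  0.96945019  0.50070185]
tcp [ 0.4328 -0.1757  0.0523] az 75.96 move mm [ 0.2 -0.4  6.3] turn 0.0
```

carry_out:
  deltas: [0,0,0,2,0,0,0,0,1,0,0,0,0,1,0,0,0,0,0.5,0,0,0,0,0.5,0,0,0,0,0,0,0,0,0,0,0,0,0,0,0,0]

```text
time_s: 21.55
tcp_pos: [0.4327, -0.1757, 0.0472]
tool_rot: [[-0.97, 0.243, 0.0], [0.243, 0.97, 0.0], [-0.0, 0.0, -1.0]]
wrist_force: [0.8, 0.0, 0.2]
gripper_width: 0.003
gripper_force: 0.0
```

carry_out:
  deltas: [0,0,0,0.5,0,0,0,0,0,0,0,0,0,0.5,0,0,0,0,0,0,0,0,0,0,0,0,0,0,0,0,0,0,0,0,0,0,0,0,0,0]

```text
time_s: 22.35
tcp_pos: [0.4327, -0.1757, 0.0462]
tool_rot: [[-0.97, 0.243, 0.0], [0.243, 0.97, 0.0], [-0.0, 0.0, -1.0]]
wrist_force: [0.5, 0.3, 1.4]
gripper_width: 0.003
gripper_force: 0.5
```

carry_out:
  deltas: [0,0,0,0.4,0,0,0,0,0,0,0,0,0,0,0,0,0,0,0,0,0,0,0,0,0,0,0,0,0,0,0,0,0,0,0,0,0,0,0,0]

```text
time_s: 23.15
tcp_pos: [0.4327, -0.1757, 0.0461]
tool_rot: [[-0.97, 0.243, 0.0], [0.243, 0.97, -0.0], [-0.0, -0.0, -1.0]]
wrist_force: [-1.4, 1.2, 5.2]
gripper_width: 0.003
gripper_force: 2.8
```

carry_out:
  deltas: [0,0,0,0.3,0,0,0,0,0,0,0,0,0,0,0,0,0,0,0,0,0,0,0,0,0,0,0,0,0,0,0,0,0,0,0,0,0,0,0,0]

```text
time_s: 23.95
tcp_pos: [0.4328, -0.1757, 0.046]
tool_rot: [[-0.97, 0.242, 0.0], [0.242, 0.97, -0.0], [-0.0, -0.0, -1.0]]
wrist_force: [-2.5, 0.5, 8.0]
gripper_width: 0.002
gripper_force: 4.1
```

8 N on the wheel. First stroke towards the pan: 5 mm, to watch the force.

carry_out:
  deltas: [0,-1,0,0,0,0,-1,0,0,0,0,-1,0,0,0,0,-1,0,0,0,0,-1,0,0,0,0,0,0,0,0,0,0,0,0,0,0,0,0,0,0]

```text
time_s: 24.75
tcp_pos: [0.4374, -0.1768, 0.046]
tool_rot: [[-0.97, 0.242, 0.0], [0.242, 0.97, 0.0], [-0.0, 0.0, -1.0]]
wrist_force: [-2.6, 0.8, 7.9]
gripper_width: 0.004
gripper_force: 4.3
```

Run:
```python
from h import *
s=sense();print(s['time_s'],s['wrist_force'],s['tcp_pos'])
c=get_calibration("wrist");im=get_image("wrist")[:,:,::-1].copy();cv2.imwrite("pics/w9.png",im)
p=proj("wrist",[.4864,-.0952,.064],c)[0];print(p)
x,y=p.astype(int);cv2.imwrite("pics/v9.png",cv2.resize(im[max(0,y-100):y+100,max(0,x-130):x+130],(780,600),interpolation=2));print(im.shape,max(0,x-130),max(0,y-100))
```

```text
24.75 [-2.55339777  0.84357169  7.87433538] [ 0.43742945 -0.17679743  0.04597203]
[484.22388213 311.74037503]
(400, 640, 3) 354 211
```

carry_out:
  deltas: [0,-1,0,0,0,0,-1,0,0,0,0,-1,0,0,0,0,-1,0,0,0,0,-1,0,0,0,0,-1,0,0,0,0,0,0,0,0,0,0,0,0,0]

```text
time_s: 25.6
tcp_pos: [0.4432, -0.1782, 0.046]
tool_rot: [[-0.97, 0.242, -0.0], [0.242, 0.97, 0.0], [0.0, 0.0, -1.0]]
wrist_force: [-1.6, 2.1, 9.0]
gripper_width: 0.006
gripper_force: 4.4
```

carry_out:
  deltas: [0,0,0,-10,0,0,0,0,-20,0,0,10,0,-30,0,0,0,20,-40,0,0,0,20,-40,0,0,0,20,-30,0,0,0,0,0,0,0,0,0,0,0]

```text
time_s: 26.4
tcp_pos: [0.4483, -0.1175, 0.216]
tool_rot: [[-0.97, 0.241, 0.001], [0.241, 0.97, -0.001], [-0.001, -0.0, -1.0]]
wrist_force: [-0.3, 0.3, -0.4]
gripper_width: 0.006
gripper_force: 0.0
```

```bash
cat >> h.py <<'E'
def dial(name,th=-.245):
    from scipy.ndimage import map_coordinates
    c=get_calibration("wrist");im=get_image("wrist")[:,:,::-1].copy();cv2.imwrite(f"pics/{name}.png",im)
    R=np.array([[np.cos(th),-np.sin(th),0],[np.sin(th),np.cos(th),0],[0,0,1]]);s,k=np.sin(np.radians(25)),np.cos(np.radians(25))
    X=R@[k,0,s];Y=R[:,1];C=np.array([.544,-.1446,0])+R@[-.068,.034,.064]
    g=cv2.cvtColor(im,cv2.COLOR_BGR2GRAY).astype(float)
    # recentre: white disc centroid
    x,y=proj("wrist",C,c)[0];print("centre px",x,y)
    q=np.linspace(-np.pi,np.pi,720,endpoint=False)[:,None];r=np.arange(.008,.046,.0005)[None]
    def polar(C):
        P=C+(r*np.cos(q))[...,None]*X-(r*np.sin(q))[...,None]*Y
        p=proj("wrist",P.reshape(-1,3),c);return map_coordinates(g,[p[:,1],p[:,0]],order=1,mode='nearest').reshape(q.size,-1)
    # shift so that the hub (dark/grey, r<4mm) is centred: search darkest annulus symmetry is not needed; use bright-disc centroid in plane
    n=np.linspace(-.05,.05,201);A,B=np.meshgrid(n,n);P=C+A[...,None]*X+B[...,None]*Y;p=proj("wrist",P.reshape(-1,3),c)
    d=map_coordinates(g,[p[:,1],p[:,0]],order=1).reshape(A.shape);cv2.imwrite(f"pics/{name}_d.png",cv2.resize(np.flipud(d.astype(np.uint8))[:,:],(600,600)).transpose(1,0)[::-1,::-1] if 0 else cv2.resize(d[::-1].astype(np.uint8),(600,600)))
    return d,c,im
E
python3 - <<'E'
from h import *
s=sense();print(s['time_s'],s['wrist_force'],s['tcp_pos'])
d,c,im=dial("w10")
v=cv2.imread("pics/w10_d.png");cv2.imwrite("pics/v10.png",np.hstack([cv2.resize(v,(400,400)),cv2.resize(im[:,100:500],(400,400))]))
E
```

```text
26.4 [-0.28430347  0.28869174 -0.42328835] [ 0.44826884 -0.11750389  0.21599012]
centre px 343.5224901204645 215.35817695197025
```

View pics/v10.png

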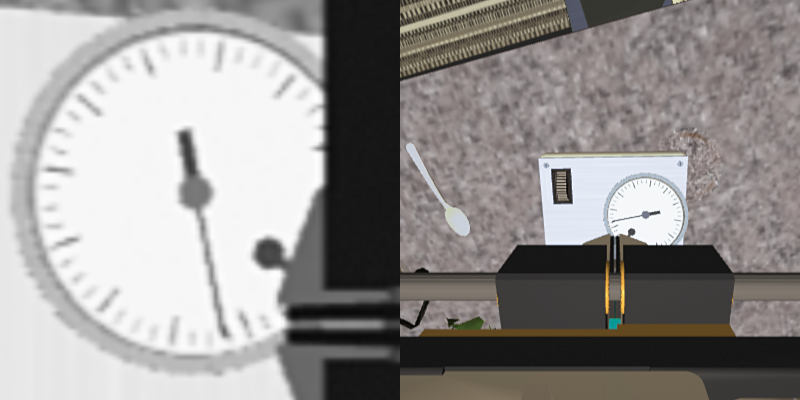

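The rectified dial has its hub at (195,192), the zero mark's foot at (268,253), i.e. 0.70 rad, and the pointer tip at (224,334), i.e. 1.37 rad. The stroke gave about 0.39 rad, as it should. Next is a second 11 mm stroke from the same start.

carry_out:
  deltas: [0,1,-20,0,0,0,0,-20,30,0,0,0,-20,40,0,0,0,0,40,0,0,0,0,35,0,0,0,0,15,0,0,0,0,5,0,0,0,0,2,0]

```text
time_s: 27.25
tcp_pos: [0.4319, -0.1757, 0.0475]
tool_rot: [[-0.97, 0.243, -0.002], [0.243, 0.97, 0.001], [0.002, 0.001, -1.0]]
wrist_force: [0.3, -0.4, 0.5]
gripper_width: 0.005
gripper_force: 0.0
```

carry_out:
  deltas: [0,0,0,1,0,0,0,0,0.5,0,0,0,0,0.5,0,0,0,0,0.3,0,0,0,0,0.3,0,0,0,0,0,0,0,0,0,0,0,0,0,0,0,0]

```text
time_s: 28.05
tcp_pos: [0.4328, -0.1757, 0.0461]
tool_rot: [[-0.97, 0.242, 0.001], [0.242, 0.97, -0.0], [-0.001, -0.0, -1.0]]
wrist_force: [-0.7, 0.5, 3.0]
gripper_width: 0.005
gripper_force: 1.6
```

carry_out:
  deltas: [0,0,0,0.3,0,0,0,0,0.2,0,0,0,0,0,0,0,0,0,0,0,0,0,0,0,0,0,0,0,0,0,0,0,0,0,0,0,0,0,0,0]

```text
time_s: 28.85
tcp_pos: [0.4329, -0.1757, 0.046]
tool_rot: [[-0.97, 0.242, 0.001], [0.242, 0.97, -0.0], [-0.001, -0.0, -1.0]]
wrist_force: [-0.3, -0.5, 8.0]
gripper_width: 0.005
gripper_force: 4.1
```

carry_out:
  deltas: [0,-1.5,0,0,0,0,-1.5,0,0,0,0,-1.5,0,0,0,0,-1.5,0,0,0,0,-1.5,0,0,0,0,-1.5,0,0,0,0,-1,0,0,0,0,0,0,0,0]

```text
time_s: 29.65
tcp_pos: [0.4423, -0.178, 0.0459]
tool_rot: [[-0.97, 0.242, -0.0], [0.242, 0.97, 0.0], [0.0, 0.0, -1.0]]
wrist_force: [-1.6, 1.0, 9.1]
gripper_width: 0.004
gripper_force: 4.7
```

carry_out:
  deltas: [0,0,0,-10,0,0,0,0,-20,0,0,0,0,-30,0,0,0,20,-40,0,0,-10,20,-40,0,0,-10,20,-30,0,0,0,0,0,0,0,0,0,0,0]

```text
time_s: 30.45
tcp_pos: [0.4763, -0.1245, 0.2158]
tool_rot: [[-0.97, 0.241, 0.001], [0.241, 0.97, -0.0], [-0.001, -0.0, -1.0]]
wrist_force: [-0.1, -1.0, -0.6]
gripper_width: 0.001
gripper_force: 0.0
```

```bash
cat > m.py <<'E'
from h import *
import sys
s=sense();print(s['time_s'],s['wrist_force'],s['tcp_pos'])
d,c,im=dial(sys.argv[1])
n=np.linspace(-50,50,201);A,B=np.meshgrid(n,n)   # mm along X, Y
# hub: from thick mid-grey disc found by HoughCircles on the ring (drum/plate edge r ~ 40)
h0=np.array([-1.2,2.0])
m=(d<110)
k,l,st,ce=cv2.connectedComponentsWithStats(m.astype(np.uint8))
for it in range(2):
    a=A-h0[0];b=B-h0[1];r=np.hypot(a,b);t=np.arctan2(-b,a)
    for nm,lo,hi in(("tail",8,15),("needle",9,19),("foot",21,27),("bar",28,37)):
        z=(r>lo)&(r<hi)&(d<130)
        k,l,st,ce=cv2.connectedComponentsWithStats(z.astype(np.uint8))
        if it: print(nm,[(round(float(np.median(t[l==i])),3),int(st[i,4])) for i in range(1,k) if st[i,4]>5])
    hb=(r<6)&(d<170);h0=np.array([A[hb].mean(),B[hb].mean()]) if hb.any() else h0
    print("hub",h0)
E
python3 m.py w11
```

```text
30.45 [-0.07871745 -0.99321491 -0.58406929] [ 0.47627825 -0.12446565  0.21575926]
centre px 344.26917456022665 189.53780188890195
hub [-1.49180328  2.27868852]
tail [(1.359, 7), (-1.756, 79)]
needle [(-1.765, 71)]
foot [(1.024, 148)]
bar [(1.386, 11), (1.027, 71)]
hub [-1.512  2.414]
```

Zero mark is at 1.026 and the pointer at about 1.378, so 0.352 rad is left. That is a stroke of about 10.5 mm including the lost half millimetre.

carry_out:
  deltas: [0,10,-20,0,0,0,10,-20,30,0,0,10,-20,40,0,0,0,0,40,0,0,0,0,35,0,0,0,0,15,0,0,0,0,5,0,0,0,0,2,0]

```text
time_s: 31.3
tcp_pos: [0.4317, -0.1756, 0.0475]
tool_rot: [[-0.97, 0.243, -0.002], [0.243, 0.97, 0.001], [0.002, 0.001, -1.0]]
wrist_force: [0.5, 0.5, -0.3]
gripper_width: 0.007
gripper_force: 0.0
```

carry_out:
  deltas: [0,0,0,1,0,0,0,0,0.5,0,0,0,0,0.5,0,0,0,0,0.3,0,0,0,0,0.3,0,0,0,0,0.2,0,0,0,0,0,0,0,0,0,0,0]

```text
time_s: 32.1
tcp_pos: [0.4329, -0.1757, 0.0461]
tool_rot: [[-0.97, 0.242, 0.001], [0.242, 0.97, -0.0], [-0.001, -0.0, -1.0]]
wrist_force: [-0.5, 0.6, 5.0]
gripper_width: 0.006
gripper_force: 2.6
```

carry_out:
  deltas: [0,0,0,0.3,0,0,0,0,0,0,0,0,0,0,0,0,0,0,0,0,0,0,0,0,0,0,0,0,0,0,0,0,0,0,0,0,0,0,0,0]

```text
time_s: 32.9
tcp_pos: [0.4329, -0.1757, 0.046]
tool_rot: [[-0.97, 0.242, 0.001], [0.242, 0.97, -0.0], [-0.001, -0.0, -1.0]]
wrist_force: [-1.3, 1.0, 7.9]
gripper_width: 0.006
gripper_force: 3.8
```

carry_out:
  deltas: [0,-1.5,0,0,0,0,-1.5,0,0,0,0,-1.5,0,0,0,0,-1.5,0,0,0,0,-1.5,0,0,0,0,-1.5,0,0,0,0,-1.5,0,0,0,0,0,0,0,0]

```text
time_s: 33.7
tcp_pos: [0.4429, -0.1781, 0.046]
tool_rot: [[-0.97, 0.242, 0.0], [0.242, 0.97, 0.0], [-0.0, 0.0, -1.0]]
wrist_force: [-1.8, 1.6, 7.9]
gripper_width: 0.004
gripper_force: 4.3
```

carry_out:
  deltas: [0,0,0,-10,0,0,0,0,-20,0,0,0,0,-30,0,0,0,20,-40,0,0,-10,20,-40,0,0,-10,20,-30,0,0,0,0,0,0,0,0,0,0,0]

```text
time_s: 34.5
tcp_pos: [0.4768, -0.1246, 0.2158]
tool_rot: [[-0.97, 0.241, 0.001], [0.241, 0.97, -0.001], [-0.001, -0.0, -1.0]]
wrist_force: [0.0, -0.1, -0.3]
gripper_width: 0.002
gripper_force: 0.0
```

```bash
python3 m.py w12; python3 -c "
from h import *
tilt('t12')"
```

```text
34.5 [ 0.01149579 -0.06491081 -0.31040477] [ 0.47681158 -0.12458776  0.21576731]
centre px 344.27456146491403 188.97246499103156
hub [-1.49190283  2.15789474]
tail [(-1.763, 81)]
needle [(-1.763, 72)]
foot [(1.373, 148)]
bar [(1.379, 68)]
hub [-1.50595238  2.2718254 ]
top [353 188] left [340 194] right [387 195] bot [349 217]
```

Zero mark is at 1.376 and the pointer at 1.378. The bowl hasn't moved and the arm is clear, so I'm handing in.

```bash
python3 -c "
from rig import *
print(finish_job())"
```

```text
the job is handed in; nothing more can be done
None
```

The job is handed in: the bowl stands upright and let go on the pan, about 6 mm off centre, and the dial's zero mark is within about 0.01 rad of the pointer by the last wrist picture; no verdict came back.

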